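# Cover the purge tub and lock its latch bar

## Task

Set the loose round cover down onto the printer's waste tub so that it sits seated and level, and let go of it. Then take the latch bar by its upright knob, slide it over the cover until its line meets the mark, and, while holding it there, swing the cam lever fully closed with the same hand. Finish still gripping the knob with the bar at its mark and the lever closed: do not let go; do not drop the cover, and leave the jar, the spool and the scraper where they are.

Things in the scene. Friction and masses are not known exactly. Their poses are not given: they have to be found in the camera images.
- cover: loose round cover, grey plastic, 0.15 kg, plug side down. Origin: centre of its underside, z up. Plug 114 mm across, 10 mm tall; flange 132 mm across, 6 mm thick, its underside 10 mm above the origin; black round grip 24 mm across, 34 mm tall on the flange, top 50 mm above the origin. Seated, the flange lies on the tub's rim, origin 60 mm above the bench.
- tub: fixed round open tub, grey plastic, with its latch block: one fixture. Origin on the tub's axis at bench height, z up. Tub 130 mm across outside, 120 inside, rim 70 mm high. Aluminium latch block on its +y side: x -30 to 30, y 80 to 160 mm, top 88 mm high; the steel bar slides along y in its channel, 22 mm wide, 79 to 87 mm above the bench, passing 3 mm over a seated cover.
- tub_mouth (a point): centre of the tub's mouth, at rim height (70 mm above the bench)
- mark_point (a point): where the axis of the bar's knob stands when the bar is at its mark, 118 mm above the bench (a good height for the TCP to grip the knob); fixed at x 0, y 125 mm of the tub fixture. The cam lever turns about the vertical axis through this point.
- latch_bar (a joint): slide of the bar in m: 0 fully back (its start), growing along the fixture's -y, over the cover. Mark: 0.045, where the bar's black scribed line meets the black marks near the outer end of the block; it can overrun to 0.060. A spring pushes it back, 1.8 N at 0 and 4.5 N at the mark, always: the cam does not stop it, so it springs back if let go.
- grip_knob: upright black round knob on the bar, 24 mm across, 48 mm tall, spinning freely about its vertical axis, so a hand gripping it can turn about it. Origin: centre of its underside, 92 mm above the bench. With the bar back it stands 45 mm from mark_point in the fixture's +y. Keep fingertips above 95 mm, clear of the lever's ring and the block.
- cam_lever (a joint): turn of the cam lever in rad, anticlockwise from above: 0 open stop, 0.80 closed stop; starts at 0 to 0.12, stays where left (friction 0.05 N m). Its blade points along the fixture's -y turned anticlockwise by (value - 0.47) rad: open it leans to the fixture's -x side. It may be closed by a finger on the knob's -x side as the gripping hand turns 1 to 1.5 rad anticlockwise about the knob.
- lever_tip (a point): outer end of the lever's upright steel blade, 112 mm above the bench. The blade is 6 mm thick, stands 94 to 130 mm above the bench and reaches radially from 17 to 45 mm from the lever's axis.
- nozzle_jar: bystander: white plastic jar with a black cap, 48 mm across, 70 mm tall, standing; origin at the centre of its underside
- spool: bystander: small black spool lying flat, 90 mm across, 40 mm tall; origin at the centre of its underside
- scraper: bystander: scraper with a handle, 170 mm long, lying flat along its own x; origin under its middle
Mind the look-alikes: they are no part of the job. Of the things that look like the cover, take the one that is nearest to the robot's base at the start.

How it is judged:
By the outcome, as a careful person would: the job done as asked, in the order asked, and still so for the second after the job is handed in, while the arm keeps its last pose, push and grip.
It also fails if it takes over 58 s, if anything falls off the work surface, if the arm or the gripper's body presses on something with over 40 N, if the wrist force passes 120 N, or if a joint passes its speed limit or range.

## Robot

A 6-joint arm with a two-finger parallel gripper is mounted at the origin on the work surface. World frame = base frame: x ahead of the robot, y to its left, z up, the work surface at z = 0. Lengths are in mm, angles in rad, forces in N, time in s.
With the tool pointing down it reaches from about 275 to 1000 mm from the base axis. Payload 8.4 kg.
Tool frame: the origin (TCP) lies between the finger pads, 19 mm behind the fingertips; this is the grasp point; z points along the fingers, y is the direction in which the jaws open and shut (so a half turn about z gives the same grasp; the last joint's range is limited). The gripper opens to 85 mm and grips with 20 to 120 N. Pads are 22 mm wide; open, the fingers measure 114 mm over their backs; the gripper's body (76 mm by 85 mm) begins 54 mm behind the grasp point. The pads swing forward as they close: fully open they stand 13 mm farther back than shut.
Start: joints at [1.108, 0.353, 1.633, -0, 1.155, -0.002], TCP at [277.915, 559.814, 249.981] pointing down, gripper open.
Joint ranges: [-2.63, 2.63], [-0.92, 2.1], [0.06, 2.66], [-1.3, 4.44], [0, 2.69], [-3.02, 3.02]. Speed limits (rad/s): [2.22, 2.22, 2.79, 3.14, 3.14, 3.14].

## Interface

Orientations are given as [roll, pitch, yaw] about the fixed x, y, z axes, in that order (R = Rz(yaw) Ry(pitch) Rx(roll)).
In Python, from rig import r, vision gives the robot as it stands.
- The arm moves only by the tool move_arm, never from a script. Its argument "series" is text: rows parted by semicolons, each of 7 numbers parted by spaces: the closure, from -1 (fully open) to 1 (shut), then the shift along the tool's x, y, z in units of 40 mm (1.0 is 40 mm), then the turn, a rotation vector about the tool's x, y, z in degrees. In form: grip tx ty tz ax ay az; .... A call has 1 to 20 rows; each row shifts and turns the pose as measured when the row begins, along the tool's axes as they then stand; what a row does not reach is not made up. A row lasts 1/8 s, in which the tool goes at most 62.5 mm and 10.7 degrees, less where a joint would pass 70% of its speed; a pose out of reach is approached as far as the arm can. A call is refused whole if a number of a shift passes 1 or a number of a turn 10.7, either way. A call with a gripper value outside its range is refused whole. The fingers move at their own pace and stop on an object; "grip_force" is the grip in N (left out, the last holds). Time passes only in rows, so rows that do not move let the fingers close. It gives the time, the measured TCP pose, the force and the opening at its end, in the units of the state.
- r.sense(): the state, without advancing time (a new reading comes with each control period).
- vision.grab_frame(name): name is "scene" or "side" or "wrist"; returns the picture (420x560x3 uint8, red, green, blue); there is no depth.
- vision.camera_params(name): a dict with "fx", "fy", "cx", "cy" (pixels), "position" and "rotation" of the camera in the world. Camera axes: x right, y up, looking along -z (the intrinsics and any distortion apply to the point x, -y, -z); pixel columns grow to the right and rows downward; lengths in mm; the calibration is good to about 2 mm. A picture is of the moment at which its call begins: read the wrist's pose just before it. camera_params takes no time and is no camera call; for the wrist camera it gives the pose at the moment of the call.
- r.sign_off(): hands the job in, once; it reports no verdict.
The state is a dict: "clock": time; "qpos": joint angles; "qvel": joint speeds; "joint_efforts": joint torques, N m; "eef_pos": TCP position; "tcp_rot": TCP orientation; "contact_force": force on the tool from outside, world axes, zero at the start; "wrist_torque": the same for the moment, N m; "opening": opening from 0.0 (shut) to 1.0 (fully open).
Only numpy, scipy, OpenCV 4.12 (cv2) and the standard library are available. Lean on these libraries where they do the work, as an engineer would, in place of code of your own. Each camera call takes 0.05 s, during which the arm holds its last target. There are 200 camera calls.

## Working session

There is one attempt and no reset: what is moved stays moved. The work goes in short steps, Python scripts to look and compute and a tool call to move; the robot and the scene stay as the last step left them, time stands still between calls to the robot, and variables do not carry over. Pictures are saved under pics/ and viewed, about 8 in all and at most 12, crops included, and the job is handed in when it is done.

Besides the shell and the picture viewer there is one more tool, called as name(argument=value, ...) on one line, values as JSON. move_arm: Moves the arm, as the interface text tells. Its arguments: {"type":"object","properties":{"series":{"type":"string"},"grip_force":{"type":"number"}},"required":["series"]}

```bash
ls; mkdir -p pics; python3 - <<'E'
from rig import r, vision
import cv2
print(r.sense())
for n in("scene","side"):
    print(n,vision.camera_params(n)); cv2.imwrite(f"pics/{n}1.png",cv2.resize(vision.grab_frame(n)[:,:,::-1],(800,600),interpolation=cv2.INTER_CUBIC))
print(vision.camera_params("wrist"))
E
```

```text
pics
{'clock': 0.0, 'qpos': array([ 1.10756640e+00,  3.53663629e-01,  1.63415830e+00,  4.04641340e-06,
        1.15518189e+00, -2.39769479e-03]), 'qvel': array([-0.00027608, -0.0006356 ,  0.00016405,  0.00029031, -0.00169086,
        0.00139413]), 'joint_efforts': array([-4.62963126e-04, -6.05243111e+01, -3.42061365e+01, -9.31750105e-05,
        9.40108235e-03, -5.60659078e-05]), 'eef_pos': array([277.72609192, 559.39226073, 249.24165058]), 'tcp_rot': array([-3.14018151e+00, -7.08313719e-06,  2.68075878e+00]), 'contact_force': array([-0.93429847,  0.38419028,  0.45321404]), 'wrist_torque': array([-0.05278302,  0.06572895,  0.00696869]), 'opening': 1.0020374534833638}
scene {'fx': 474.0583923606085, 'fy': 474.0583923606085, 'cx': 274.3312372969481, 'cy': 211.68377003210114, 'position': array([1478.06734172,  752.29977928,  982.13818621]), 'rotation': array([0.9534599 , 0.01965762, 2.31121722])}
side {'fx': 444.32540005619035, 'fy': 444.32540005619035, 'cx': 282.5282548568622, 'cy': 206.11448083441226, 'position': array([ -87.01849423, -722.0817913 ,  993.07898163]), 'rotation': array([ 0.77744927, -0.01502282, -0.79419618])}
{'fx': 295.046936538616, 'fy': 295.046936538616, 'cx': 276.5771436721041, 'cy': 208.3748581974678, 'position': array([209.37820655, 593.51692247, 372.34234069]), 'rotation': array([-0.30572332,  0.00292639,  1.11038258])}
```

View pics/scene1.png

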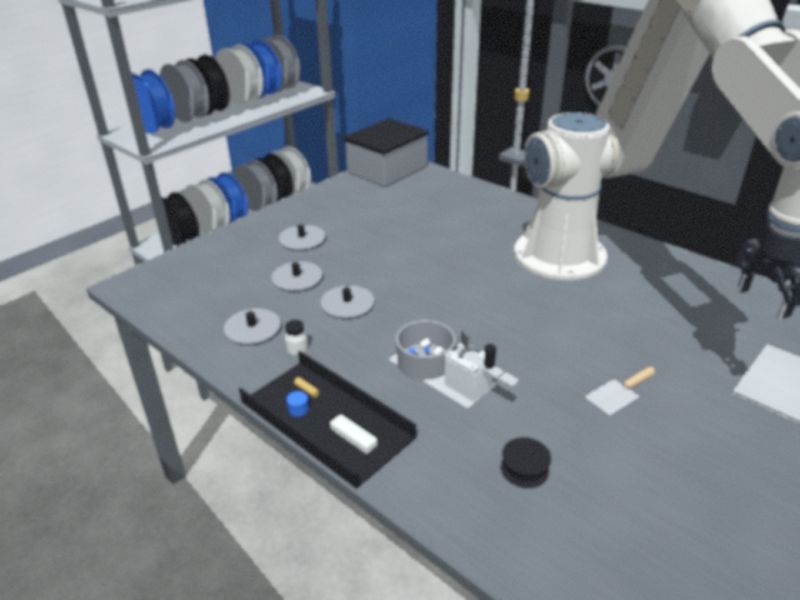

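View pics/side1.png

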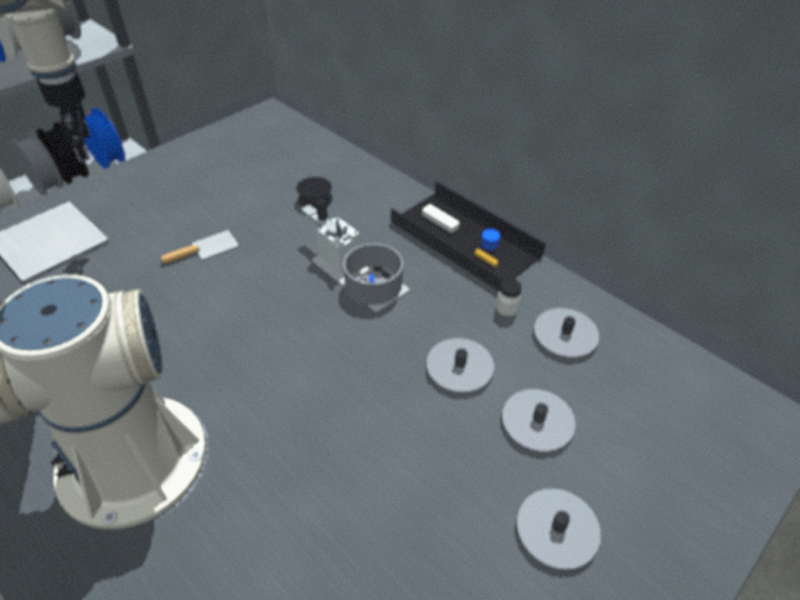

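```bash
cat > h.py <<'E'
import numpy as np, cv2
from rig import r, vision
from scipy.spatial.transform import Rotation as Ro
def ray(c,px,s=1/0.7):
    u,v=(np.array(px)+.5)/s-.5
    d=np.array([(u-c["cx"])/c["fx"],-(v-c["cy"])/c["fy"],-1])
    return np.array(c["position"]),Ro.from_euler("xyz",c["rotation"]).as_matrix()@d
def onz(c,px,z,s=1/0.7):
    p,d=ray(c,px,s); return p+d*(z-p[2])/d[2]
def proj(c,P,s=1):
    q=Ro.from_euler("xyz",c["rotation"]).as_matrix().T@(np.array(P)-c["position"])
    return np.array([(c["cx"]-c["fx"]*q[0]/q[2]+.5)*s-.5,(c["cy"]+c["fy"]*q[1]/q[2]+.5)*s-.5])
E
python3 - <<'E'
from h import *
C={n:vision.camera_params(n) for n in("scene","side")}
np.set_printoptions(precision=0,suppress=True)
L={"scene":[(301,226,50),(296,265,50),(347,290,50),(251,315,50),(426,337,70),(490,349,140),(467,337,130),(294,327,70),(526,450,40),(627,388,0)],
"side":[(461,352,50),(541,407,50),(562,516,50),(569,320,50),(373,259,70),(322,190,140),(341,222,130),(510,288,70),(314,185,40),(200,248,0)]}
for n in L:
    for u,v,z in L[n]:
        p=onz(C[n],(u,v),z);print(n,u,v,p,np.hypot(p[0],p[1]))
E
```

```text
scene 301 226 [ 413. -597.   50.] 726.0298162618453
scene 296 265 [ 560. -450.   50.] 717.882371915363
scene 347 290 [ 554. -267.   50.] 614.7403949976394
scene 251 315 [ 773. -363.   50.] 854.2882536108025
scene 426 337 [588.  15.  70.] 588.6727155915547
scene 490 349 [604. 190. 140.] 632.8981072915484
scene 467 337 [593. 126. 130.] 605.8536055096008
scene 294 327 [ 754. -230.   70.] 787.839998995627
scene 526 450 [694. 343.  40.] 774.4716972637466
scene 627 388 [375. 389.   0.] 540.3379160621048
side 461 352 [ 553. -267.   50.] 614.0311018880118
side 541 407 [ 559. -450.   50.] 717.580774374331
side 562 516 [ 415. -594.   50.] 724.7747514844215
side 569 320 [ 771. -366.   50.] 853.4089412205694
side 373 259 [601.  27.  70.] 601.1345056723308
side 322 190 [625. 217. 140.] 662.0500924637889
side 341 222 [588. 112. 130.] 598.7757756258771
side 510 288 [ 741. -236.   70.] 777.6391077909575
side 314 185 [708. 358.  40.] 793.4054518787461
side 200 248 [390. 397.   0.] 556.2186208140258
```

move_arm(series="-1 0 0 0 0 0 10.6; -1 0 0 0 0 0 10.6; -1 0 0 0 0 0 10.6; -1 0 0 0 0 0 10.6; -1 0 0 0 0 0 10.6; -1 0 0 0 0 0 10.6; -1 -0.96 0.57 0 0 0 0; -1 -0.96 0.57 0 0 0 0; -1 -0.96 0.57 0 0 0 0; -1 -0.96 0.57 0 0 0 0; -1 -0.96 0.57 0 0 0 0; -1 -0.96 0.57 0 0 0 0; -1 -0.96 0.57 0 0 0 0; -1 -0.96 0.57 0 0 0 0; -1 -0.96 0.57 0 0 0 0; -1 -0.96 0.57 0 0 0 0; -1 -0.96 0.57 0 0 0 0; -1 -0.96 0.57 0 0 0 0; -1 -0.96 0.57 0 0 0 0")

```text
clock: 2.48
eef_pos: [568.2, 38.0, 245.4]
tcp_rot: [-3.135, 0.008, 1.554]
contact_force: [0.1, 0.3, 0.9]
opening: 0.997
```

```bash
cat >> h.py <<'E'
import json
def snap(n,f,crop=None):
    s=r.sense(); c=vision.camera_params(n); im=vision.grab_frame(n)
    json.dump({k:(v.tolist() if hasattr(v,"tolist") else v) for k,v in c.items()},open(f"pics/{f}.json","w"))
    cv2.imwrite(f"pics/{f}_raw.png",im[:,:,::-1])
    cv2.imwrite(f"pics/{f}.png",cv2.resize(im[:,:,::-1],(800,600),interpolation=cv2.INTER_CUBIC))
    print(s["clock"],s["eef_pos"],s["tcp_rot"],s["qvel"].round(3))
E
python3 -c "
from h import *
snap('wrist','w1')"
```

```text
2.475 [568.17227748  38.01916919 245.37059326] [-3.13481786  0.00819002  1.55364056] [-0.602  0.229 -0.309 -0.003  0.077 -0.596]
```

View pics/w1.png

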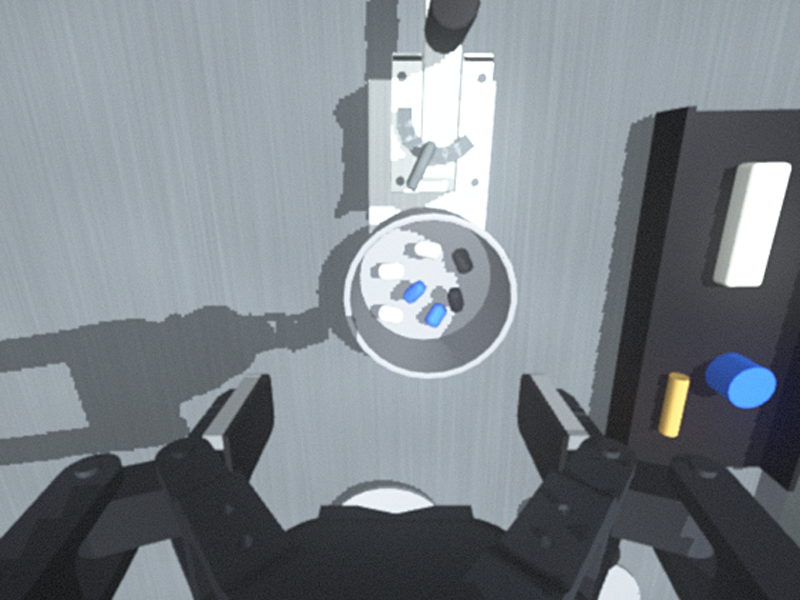

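```bash
python3 - <<'E'
from h import *
np.set_printoptions(precision=1,suppress=True)
c=json.load(open("pics/w1.json"))
for u,v,z in [(345,294,70),(517,294,70),(431,212,70),(431,378,70),(391,54,88),(494,54,88),(392,191,88),(489,191,88),(456,5,140),(446,47,92),(425,147,130),(413,187,130)]: print(u,v,z,onz(c,(u,v),z))
C=vision.camera_params("scene");
E
```

```text
345 294 70 [529.8  22.2  70. ]
517 294 70 [657.   20.3  70. ]
431 212 70 [592.9  81.1  70. ]
431 378 70 [594.2 -48.5  70. ]
391 54 88 [567.3 175.2  88. ]
494 54 88 [627.7 174.1  88. ]
392 191 88 [566.3  97.   88. ]
489 191 88 [628.8  96.   88. ]
456 5 140 [598.4 183.6 140. ]
446 47 92 [599.  177.3  92. ]
425 147 130 [584.9 122.2 130. ]
413 187 130 [578.5 101.7 130. ]
```

move_arm(series="-1 -0.87 -0.05 0.25 0 0 0; -1 -0.87 -0.05 0.25 0 0 0; -1 -0.87 -0.05 0.25 0 0 0; -1 -0.87 -0.05 0.25 0 0 0; -1 -0.87 -0.05 0.25 0 0 0; -1 -0.87 -0.05 0.25 0 0 0; -1 -0.87 -0.05 0.2 0 0 0; -1 0 0 0 0 0 0; -1 0 0 0 0 0 0")

```text
clock: 3.65
eef_pos: [549.7, -217.0, 175.3]
tcp_rot: [-3.133, 0.009, 1.55]
contact_force: [0.1, -0.7, 0.4]
opening: 1.001
```

```bash
python3 -c "
from h import *
snap('wrist','w2')"
```

```text
3.65 [ 549.70925335 -216.96186142  175.34789646] [-3.13307193  0.00865194  1.55014638] [-0.009  0.006  0.001 -0.004 -0.004 -0.002]
```

View pics/w2.png

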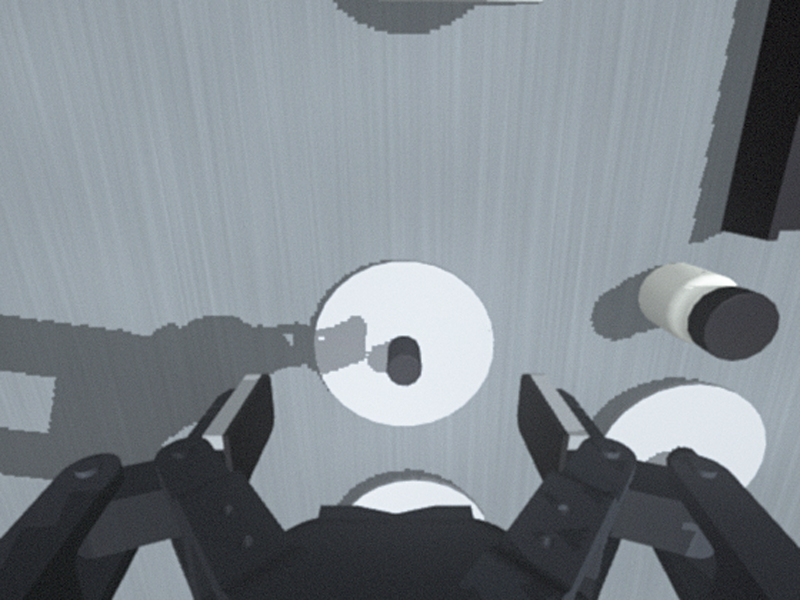

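```bash
python3 - <<'E'
from h import *
np.set_printoptions(precision=1,suppress=True)
c=json.load(open("pics/w2.json"))
for u,v,z in [(405,370,50),(315,343,16),(494,343,16),(404,261,16),(404,426,16)]: print(u,v,z,onz(c,(u,v),z))
E
```

```text
405 370 50 [ 554.3 -269.9   50. ]
315 343 16 [ 489.2 -264.8   16. ]
494 343 16 [ 619.5 -267.    16. ]
404 261 16 [ 554.9 -204.8   16. ]
404 426 16 [ 553.1 -336.4   16. ]
```

move_arm(series="-1 -0.65 0.05 0.3 -0.5 0.5 0; -1 -0.65 0.05 0.4 0 0 0; -1 0 0 0.7 0 0 0; -1 0 0 0.7 0 0 0; -1 0 0 0.7 0 0 0; -1 0 0 0 0 0 0; -1 0 0 0 0 0 0")

```text
clock: 4.58
eef_pos: [557.2, -263.9, 64.5]
tcp_rot: [3.136, 0.001, 1.559]
contact_force: [0.7, -1.3, -0.3]
opening: 0.999
```

move_arm(series="-1 -0.13 -0.07 0.35 0.3 0 0; -1 0 0 0.25 0 0 0; -1 0 0 0 0 0 0; -1 0 0 0 0 0 0")

```text
clock: 5.08
eef_pos: [555.6, -269.8, 41.4]
tcp_rot: [3.138, 0.002, 1.559]
contact_force: [1.0, -0.7, -0.3]
opening: 1.002
```

move_arm(series="1 0 0 0 0 0 0; 1 0 0 0 0 0 0; 1 0 0 0 0 0 0; 1 0 0 0 0 0 0; 1 0 0 0 0 0 0; 1 0 0 0 0 0 0; 1 0 0 0 0 0 0; 1 0 0 0 0 0 0", grip_force=40)

```text
clock: 6.08
eef_pos: [555.9, -270.0, 42.2]
tcp_rot: [3.137, 0.003, 1.559]
contact_force: [-0.1, -0.4, 1.1]
opening: 0.269
```

move_arm(series="1 0 0 -0.6 0 0 0; 1 0 0 -0.9 0 0 0; 1 0 0 -0.9 0 0 0; 1 0 0 -0.9 0 0 0; 1 0.5 0.05 0 0 0 0; 1 0.8 0.1 0 0 0 0; 1 0.8 0.1 0 0 0 0; 1 0.8 0.1 0 0 0 0; 1 0.8 0.1 0 0 0 0; 1 0.8 0.1 0 0 0 0; 1 0.8 0.1 0 0 0 0; 1 0.8 0.1 0 0 0 0; 1 0.6 0.1 0 0 0 0; 1 0.3 0.1 0 0 0 0; 1 0 0 0 0 0 0; 1 0 0 0 0 0 0")

```text
clock: 8.07
eef_pos: [586.8, 27.4, 161.0]
tcp_rot: [-3.122, -0.003, 1.56]
contact_force: [0.2, -0.3, -1.3]
opening: 0.269
```

```bash
python3 -c "
from h import *
snap('wrist','w3')"
```

```text
8.075 [586.81976811  27.44204559 161.00155231] [-3.12215757e+00 -2.51504875e-03  1.56030609e+00] [ 0.002  0.004  0.002 -0.    -0.003 -0.002]
```

View pics/w3.png

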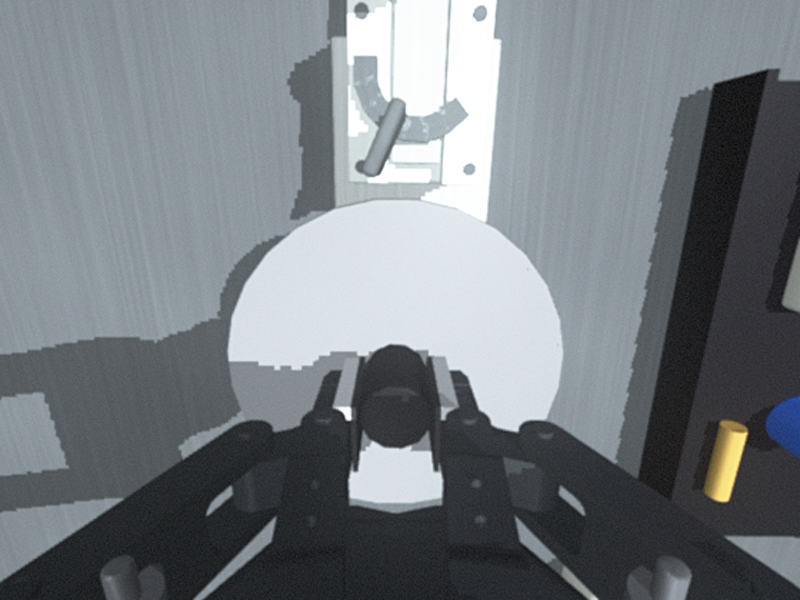

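```bash
python3 - <<'E'
from h import *
np.set_printoptions(precision=1,suppress=True)
c=json.load(open("pics/w3.json"))
for u,v,z in [(348,183,88),(491,183,88),(348,5,88),(496,5,88),(392,10,87),(446,10,87),(392,178,87),(443,180,87),(400,101,130),(371,172,130),(229,347,135),(562,347,135),(395,199,135)]: print(u,v,z,onz(c,(u,v),z))
E
```

```text
348 183 88 [565.1  96.4  88. ]
491 183 88 [629.3  95.8  88. ]
348 5 88 [568.1 165.3  88. ]
496 5 88 [627.3 164.4  88. ]
392 10 87 [585.8 163.6  87. ]
446 10 87 [607.5 163.3  87. ]
392 178 87 [584.9  98.4  87. ]
443 180 87 [607.9  97.3  87. ]
400 101 130 [589.1 124.2 130. ]
371 172 130 [578.7 101.6 130. ]
229 347 135 [522.1  37.1 135. ]
562 347 135 [650.4  36.9 135. ]
395 199 135 [587.2  92.6 135. ]
```

move_arm(series="1 -0.27 0.21 0.3 -1.1 0 0; 1 0 0 0.3 0 0 0; 1 0 0 0.2 0 0 0; 1 0 0 0 0 0 0; 1 0 0 0 0 0 0")

```text
clock: 8.75
eef_pos: [594.4, 14.5, 127.8]
tcp_rot: [-3.141, -0.003, 1.557]
contact_force: [-0.6, 0.4, -1.3]
opening: 0.266
```

move_arm(series="1 0.05 0.02 0.2 0 0 0; 1 0 0 0.17 0 0 0; 1 0 0 0 0 0 0; 1 0 0 0 0 0 0")

```text
clock: 9.25
eef_pos: [595.5, 17.1, 112.4]
tcp_rot: [-3.142, -0.003, 1.557]
contact_force: [-0.1, 0.2, -1.6]
opening: 0.264
```

move_arm(series="1 0 0 0.1 0 0 0; 1 0 0 0.05 0 0 0; 1 0 0 0 0 0 0")

```text
clock: 9.62
eef_pos: [595.5, 16.9, 109.3]
tcp_rot: [3.141, -0.003, 1.557]
contact_force: [-1.8, 0.9, 3.5]
opening: 0.267
```

move_arm(series="1 0.01 -0.05 0 0 0 0; 1 0 0 0.05 0 0 0; 1 0 0 0 0 0 0")

```text
clock: 10.0
eef_pos: [593.4, 17.3, 107.1]
tcp_rot: [3.141, -0.003, 1.557]
contact_force: [-0.0, -0.0, -1.2]
opening: 0.264
```

Free again: going in. Continue down.

move_arm(series="1 0 0 0.07 0 0 0; 1 0 0 0.05 0 0 0; 1 0 0 0 0 0 0")

```text
clock: 10.38
eef_pos: [593.4, 17.4, 102.1]
tcp_rot: [3.141, -0.003, 1.557]
contact_force: [-1.7, 0.5, 4.5]
opening: 0.266
```

move_arm(series="1 0 0 0.03 0 0 0; 1 0 0 0.03 0 0 0; 1 0 0 0 0 0 0")

```text
clock: 10.75
eef_pos: [593.4, 17.3, 102.4]
tcp_rot: [3.141, -0.002, 1.557]
contact_force: [-0.6, -0.6, 0.2]
opening: 0.266
```

```bash
python3 - <<'E'
from h import *
snap('scene','s2'); snap('side','d2')
A=cv2.imread("pics/s2_raw.png")[195:305,240:390]; B=cv2.imread("pics/d2_raw.png")[110:235,190:320]
cv2.imwrite("pics/c2.png",np.vstack([np.hstack([cv2.resize(A,(400,293),interpolation=2),cv2.resize(B,(305,293),interpolation=2)])]))
E
```

```text
10.75 [593.40822925  17.30829664 102.37258371] [ 3.14149045e+00 -2.45353346e-03  1.55720653e+00] [ 0.001 -0.004 -0.003 -0.002  0.009  0.002]
10.8 [593.44458872  17.35459531 102.28731956] [ 3.14141967e+00 -2.51898314e-03  1.55720082e+00] [-0.     0.005 -0.001  0.003 -0.004 -0.   ]
```

View pics/c2.png

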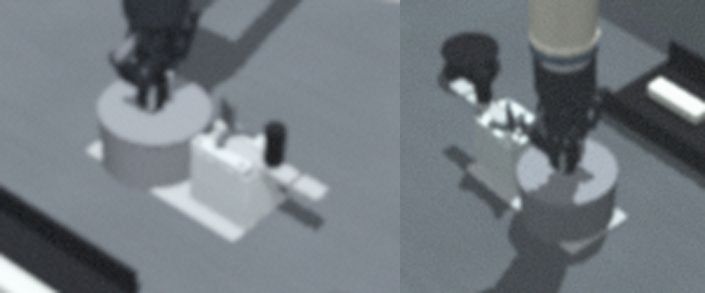

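move_arm(series="-1 0 0 0 0 0 0; -1 0 0 0 0 0 0; -1 0 0 0 0 0 0; -1 0 0 0 0 0 0; -1 0 0 -0.3 0 0 0; -1 0 0 -0.8 0 0 0; -1 0 0 -0.8 0 0 0; -1 0 0 -0.6 0 0 0; -1 0 0 0 0 0 0")

```text
clock: 11.98
eef_pos: [594.3, 17.1, 207.4]
tcp_rot: [3.139, -0.003, 1.557]
contact_force: [-0.1, 0.6, -0.6]
opening: 0.998
```

```bash
python3 -c "
from h import *
snap('wrist','w4')"
```

```text
11.975 [594.33806703  17.14132601 207.4105223 ] [ 3.13891085e+00 -2.74822689e-03  1.55711068e+00] [-0.003  0.013  0.024 -0.    -0.005 -0.001]
```

View pics/w4.png

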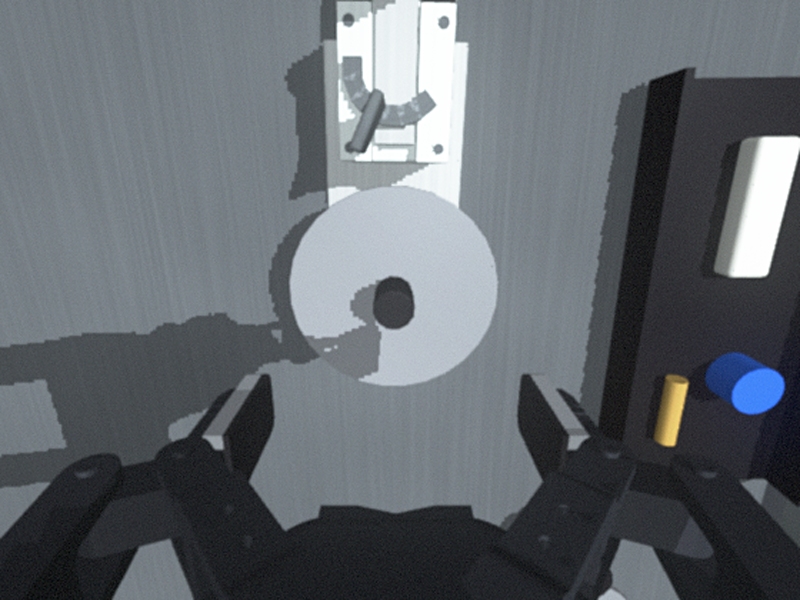

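```bash
python3 - <<'E'
from h import *
np.set_printoptions(precision=1,suppress=True)
c=json.load(open("pics/w4.json"))
for u,v,z in [(290,285,76),(497,285,76),(393.5,187,76),(393.5,385,76),(394,304,110),(338,160,88),(447,162,88),(337,5,88),(456,5,88),(373,20,87),(418,20,87),(373,150,87),(416,150,87),(376,94,130),(357,150,130)]: print(u,v,z,onz(c,(u,v),z))
E
```

```text
290 285 76 [529.2  22.9  76. ]
497 285 76 [658.9  21.1  76. ]
393.5 187 76 [594.9  81.5  76. ]
393.5 385 76 [593.  -48.3  76. ]
394 304 110 [594.3  20.6 110. ]
338 160 88 [564.7  96.7  88. ]
447 162 88 [624.4  94.9  88. ]
337 5 88 [568.2 169.6  88. ]
456 5 88 [627.1 168.9  88. ]
373 20 87 [585.8 163.3  87. ]
418 20 87 [608.4 163.   87. ]
373 150 87 [584.  101.7  87. ]
416 150 87 [607.4 101.4  87. ]
376 94 130 [587.9 123.1 130. ]
357 150 130 [578.8 100.3 130. ]
```

move_arm(series="-1 0.6 0 0 0 0 0; -1 0.8 0.02 0 0 0 0; -1 0.8 0.02 0 0 0 0; -1 0.8 0.02 0 0 0 0; -1 0.5 0 0 0 0 0; -1 0 0 0 0 0 0; -1 0 0 0 0 0 0")

```text
clock: 12.9
eef_pos: [594.4, 159.1, 199.5]
tcp_rot: [-3.133, 0.0, 1.556]
contact_force: [-0.4, -0.2, -0.0]
opening: 1.003
```

```bash
python3 -c "
from h import *
snap('wrist','w5')"
```

```text
12.9 [594.43248772 159.07547679 199.53362255] [-3.13276550e+00  2.66386559e-04  1.55594551e+00] [ 0.003  0.005  0.001 -0.002 -0.001  0.002]
```

View pics/w5.png

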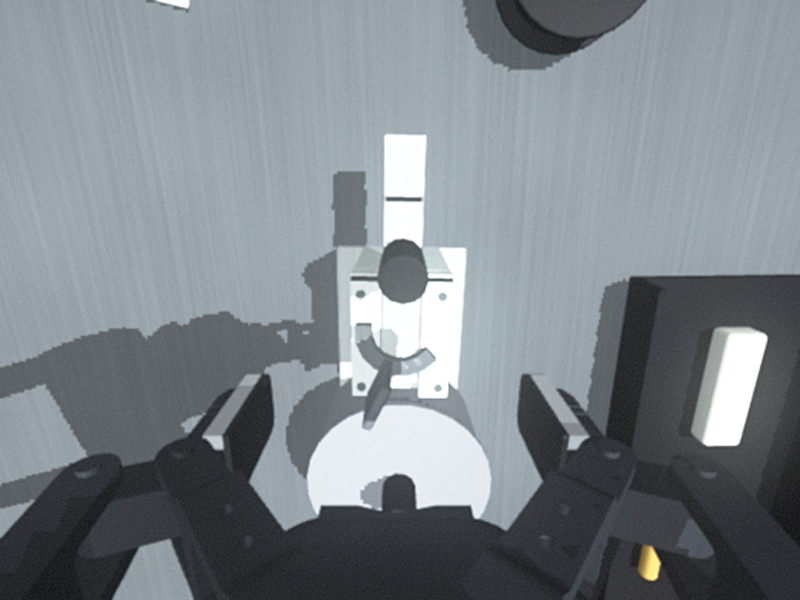

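```bash
python3 - <<'E'
from h import *
np.set_printoptions(precision=1,suppress=True)
c=json.load(open("pics/w5.json"))
for u,v,z in [(403,277,140),(403,256,116),(404,199,87),(360,279,88),(440,280,88),(385,150,87),(427,150,87),(352,396,88),(448,397,88),(370,426,130),(386,368,130),(399,491,110)]: print(u,v,z,onz(c,(u,v),z))
E
```

```text
403 277 140 [598.1 187.5 140. ]
403 256 116 [598.3 192.  116. ]
404 199 87 [599.4 217.5  87. ]
360 279 88 [573.7 173.   88. ]
440 280 88 [619.7 171.8  88. ]
385 150 87 [589.6 242.9  87. ]
427 150 87 [611.7 242.6  87. ]
352 396 88 [565.6  96.7  88. ]
448 397 88 [626.1  95.4  88. ]
370 426 130 [579.9 103.5 130. ]
386 368 130 [589.1 137.5 130. ]
399 491 110 [594.6  43.  110. ]
```

move_arm(series="-1 0.5 0.08 0 -0.5 0 0; -1 0.25 0.02 0 0 0 0; -1 0 0 0 0 0 8; -1 0 0 0 0 0 7; -1 0 0 0.5 0 0 0; -1 0 0 0.5 0 0 0; -1 0 0 0 0 0 0; -1 0 0 0 0 0 0")

```text
clock: 13.95
eef_pos: [601.0, 192.3, 160.4]
tcp_rot: [3.138, -0.002, 1.284]
contact_force: [-0.5, 0.2, -0.6]
opening: 1.004
```

move_arm(series="-1 -0.13 -0.03 0.3 0 0 0; -1 0 0 0.4 0 0 0; -1 0 0 0.25 0 0 0; -1 0 0 0 0 0 0; -1 0 0 0 0 0 0")

```text
clock: 14.58
eef_pos: [598.8, 187.4, 120.7]
tcp_rot: [3.137, -0.002, 1.284]
contact_force: [0.1, 0.1, -0.6]
opening: 0.999
```

move_arm(series="1 0 0 0.05 0 0 0; 1 0 0 0 0 0 0; 1 0 0 0 0 0 0; 1 0 0 0 0 0 0; 1 0 0 0 0 0 0; 1 0 0 0 0 0 0; 1 0 0 0 0 0 0", grip_force=60)

```text
clock: 15.45
eef_pos: [598.4, 188.2, 119.8]
tcp_rot: [3.138, -0.003, 1.284]
contact_force: [-0.3, 0.3, -0.2]
opening: 0.261
```

move_arm(series="1 -0.3 0.08 0 0 0 0; 1 -0.3 0.08 0 0 0 0; 1 -0.25 0.066 0 0 0 0; 1 0 0 0 0 0 0; 1 0 0 0 0 0 0")

```text
clock: 16.08
eef_pos: [597.2, 151.0, 119.8]
tcp_rot: [3.139, -0.005, 1.283]
contact_force: [-1.7, 4.9, -0.7]
opening: 0.263
```

move_arm(series="1 -0.18 0.03 0 0 0 0; 1 0 0 0 0 0 0; 1 0 0 0 0 0 0")

```text
clock: 16.45
eef_pos: [597.0, 144.7, 119.8]
tcp_rot: [3.138, -0.006, 1.283]
contact_force: [-1.0, 4.9, 0.1]
opening: 0.266
```

```bash
python3 - <<'E'
from h import *
snap('scene','s3'); snap('wrist','w6')
A=cv2.imread("pics/s3_raw.png")[215:290,290:390]; B=cv2.imread("pics/w6_raw.png")[120:420,130:430]
cv2.imwrite("pics/c3.png",np.hstack([cv2.resize(A,(400,300),interpolation=2),cv2.resize(B,(400,400),interpolation=2)[50:350]]))
E
```

```text
16.45 [596.97176736 144.66883669 119.78979173] [ 3.13757542 -0.00587514  1.28287017] [ 0.003  0.001  0.    -0.002  0.001 -0.   ]
16.5 [596.98034405 144.69896255 119.78967794] [ 3.13753762 -0.00586759  1.28300721] [ 0.    -0.001  0.001 -0.    -0.001 -0.001]
```

View pics/w6.png

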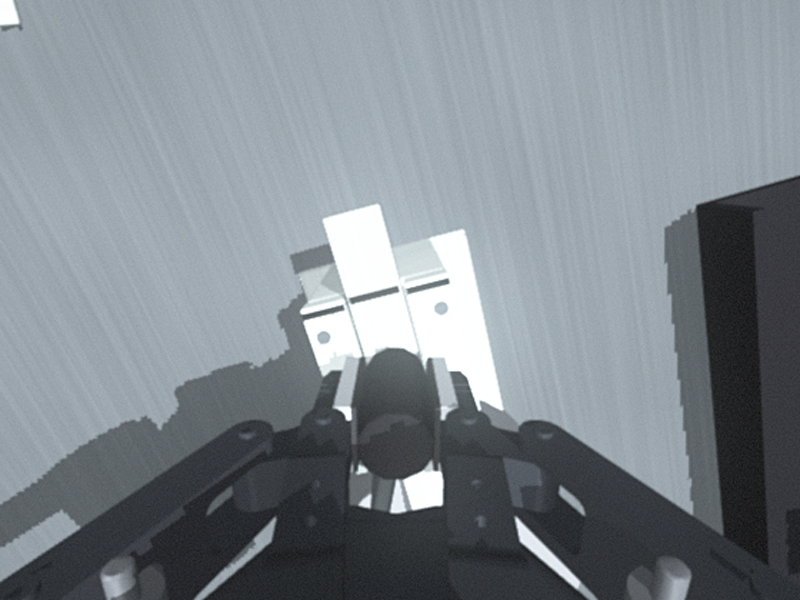

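```bash
cat >> h.py <<'E'
def crop(f,x0,y0,x1,y1,k):
    im=cv2.imread(f"pics/{f}_raw.png")[y0:y1,x0:x1]
    cv2.imwrite(f"pics/{f}_c.png",cv2.resize(im,None,fx=k,fy=k,interpolation=cv2.INTER_CUBIC))
E
python3 -c "
from h import *
crop('w6',200,180,330,240,6)"
```

```text
(no output)
```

View pics/w6_c.png

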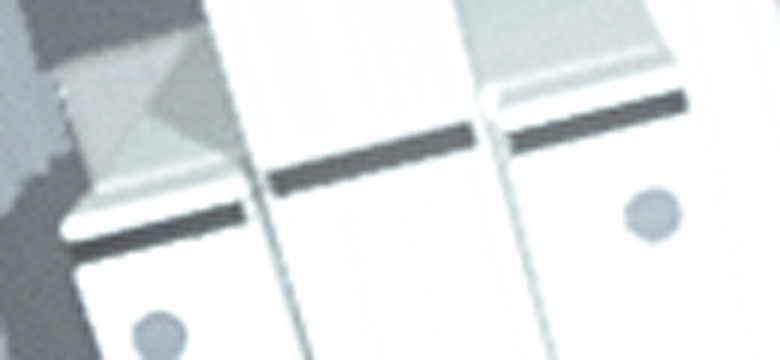

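move_arm(series="1 -0.055 0.01 0 0 0 0; 1 0 0 0 0 0 0; 1 0 0 0 0 0 -8; 1 0 0 0 0 0 -8; 1 0 0 0 0 0 -8; 1 0 0 0 0 0 0")

```text
clock: 17.3
eef_pos: [596.0, 143.1, 119.8]
tcp_rot: [3.137, -0.004, 1.713]
contact_force: [-0.8, 4.6, -2.1]
opening: 0.26
```

move_arm(series="1 0 0 0 0 0 -8; 1 0 0 0 0 0 -8; 1 0 0 0 0 0 -8; 1 0 0 0 0 0 0")

```text
clock: 17.8
eef_pos: [595.2, 143.5, 119.8]
tcp_rot: [3.137, -0.003, 2.131]
contact_force: [-0.2, 4.0, -0.4]
opening: 0.266
```

move_arm(series="1 0 0 0 0 0 -8; 1 0 0 0 0 0 -8; 1 0 0 0 0 0 0")

```text
clock: 18.18
eef_pos: [594.8, 143.8, 119.8]
tcp_rot: [3.137, -0.002, 2.405]
contact_force: [0.3, 5.0, -2.1]
opening: 0.266
```

move_arm(series="1 -0.03 -0.01 0 0 0 -8; 1 0 0 0 0 0 -8; 1 0 0 0 0 0 0")

```text
clock: 18.55
eef_pos: [594.5, 143.3, 119.8]
tcp_rot: [3.136, -0.003, 2.674]
contact_force: [-0.6, 2.6, -0.7]
opening: 0.264
```

```bash
cat >> h.py <<'E'
def rect(f,n="wrist",org=(594,16.5),yaw=-.025,x=(-60,60),y=(60,240),z=87.5,k=4):
    snap(n,f); c=json.load(open(f"pics/{f}.json"))
    q=[(x[0],y[0]),(x[1],y[0]),(x[1],y[1]),(x[0],y[1])]
    R=Ro.from_euler("z",yaw).as_matrix()[:2,:2]
    src=[proj(c,[*(R@np.array(p)+org),z]) for p in q]
    dst=[((p[0]-x[0])*k,(y[1]-p[1])*k) for p in q]
    H=cv2.getPerspectiveTransform(np.float32(src),np.float32(dst))
    o=cv2.warpPerspective(cv2.imread(f"pics/{f}_raw.png"),H,((x[1]-x[0])*k,(y[1]-y[0])*k),flags=cv2.INTER_CUBIC)
    cv2.imwrite(f"pics/{f}_r.png",o); return o
E
python3 - <<'E'
from h import *
s=r.sense();print(s["wrist_torque"],s["qpos"])
a=rect("w7"); b=rect("s7","scene",z=130)
x0=cv2.resize(cv2.imread("pics/w7_raw.png"),(533,400))
cv2.imwrite("pics/v7.png",np.hstack([x0,cv2.resize(a,(267,400))]))
E
```

```text
[ 0.68056013  0.01602346 -0.03108747] [ 0.23082193  0.47870723  1.76676258  0.00787417  0.89501145 -0.8768285 ]
18.55 [594.49612393 143.2984321  119.80284513] [ 3.13616464e+00 -3.09012513e-03  2.67353317e+00] [-0.001  0.002 -0.     0.     0.001  0.069]
18.6 [594.51627533 143.29838493 119.78045585] [ 3.13617370e+00 -3.10192467e-03  2.67235908e+00] [-0.     0.001 -0.001 -0.    -0.    -0.004]
```

View pics/v7.png

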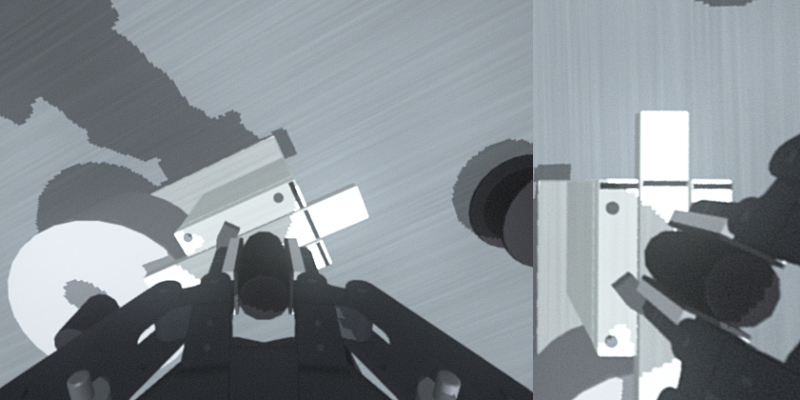

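```bash
cat >> h.py <<'E'
def marks(f):
    g=cv2.cvtColor(cv2.imread(f"pics/{f}_r.png"),cv2.COLOR_BGR2GRAY).astype(float)
    for n,a,b in(("L",-27,-16),("bar",-8,8),("R",15,27)):
        p=g[300:360,(a+60)*4:(b+60)*4].mean(1); w=np.clip(p.max()*.8-p,0,None)
        i=w.argmax(); s=slice(max(0,i-7),i+8); print(n,round(240-((np.arange(300,360)[s]*w[s]).sum()/w[s].sum())/4,2),p.min().round())
E
python3 -c "
from h import *
marks('w7')
c=json.load(open('pics/w7.json'))
print(onz(c,(228*1.05,229*1.05),130,1),onz(c,(235*1.05,222*1.05),130,1))"
```

```text
L 156.32 83.0
bar 157.56 106.0
R 156.22 89.0
[563.52636862 141.37407034 130.        ] [562.01969703 145.66347394 130.        ]
```

move_arm(series="1 -0.02 -0.04 0 0 0 0; 1 0 0 0 0 0 -6; 1 0 0 0 0 0 0")

```text
clock: 19.02
eef_pos: [594.2, 142.2, 119.8]
tcp_rot: [3.135, -0.004, 2.766]
contact_force: [-0.6, 4.5, 0.2]
opening: 0.265
```

```bash
python3 - <<'E'
from h import *
s=r.sense();print(s["wrist_torque"],s["contact_force"])
a=rect("w8");marks("w8")
E
```

```text
[ 0.61406609  0.13262698 -0.0823985 ] [-0.59441019  4.48465175  0.16652671]
19.025 [594.2172929  142.23207817 119.76778874] [ 3.13492976 -0.00369893  2.76645292] [-0.002 -0.003 -0.001  0.001 -0.002  0.062]
L 156.3 88.0
bar 156.61 107.0
R 150.38 84.0
```

move_arm(series="1 -0.01 -0.01 0 0 0 -6; 1 0 0 0 0 0 0")

```text
clock: 19.32
eef_pos: [593.4, 141.6, 119.8]
tcp_rot: [3.135, -0.005, 2.863]
contact_force: [-0.7, 5.1, -0.8]
opening: 0.262
```

```bash
python3 - <<'E'
from h import *
s=r.sense();print(s["wrist_torque"],s["contact_force"])
a=rect("w9");marks("w9")
E
```

```text
[ 0.67893825 -0.32496313 -0.53123804] [-0.67223097  5.09195026 -0.75466693]
19.325 [593.40143948 141.60503556 119.7872059 ] [ 3.13494399 -0.00516884  2.86323094] [-0.002 -0.001 -0.     0.003 -0.001  0.059]
L 156.4 91.0
bar 156.09 106.0
R 151.25 71.0
```

move_arm(series="1 0 0 0 0 0 -3; 1 0 0 0 0 0 0; 1 0 0 0 0 0 0")

```text
clock: 19.75
eef_pos: [592.9, 141.3, 119.8]
tcp_rot: [3.135, -0.006, 2.905]
contact_force: [-1.8, 3.9, 0.7]
opening: 0.267
```

```bash
python3 - <<'E'
from h import *
s=r.sense();print(s["wrist_torque"],s["contact_force"])
a=rect("w10");marks("w10")
snap("scene","s10");snap("side","d10")
A=cv2.imread("pics/w10_raw.png")[170:350,170:410]; C=cv2.imread("pics/s10_raw.png")[195:295,280:380];D=cv2.imread("pics/d10_raw.png")[115:215,190:290]
z=lambda i,w,h:cv2.resize(i,(w,h),interpolation=cv2.INTER_CUBIC)
cv2.imwrite("pics/v10.png",np.hstack([np.vstack([z(A,500,375),z(a,500,750)[0:225]*1]),np.vstack([z(C,300,300),z(D,300,300)])]))
E
```

```text
[ 0.68983109  0.03782882 -0.70280233] [-1.75310424  3.91522692  0.71385429]
19.75 [592.92151908 141.32625238 119.83552142] [ 3.13481408 -0.00606321  2.90487489] [ 0.    -0.003 -0.002  0.002 -0.     0.016]
L 156.41 98.0
bar 155.83 105.0
R 151.69 72.0
19.8 [592.88716489 141.30269651 119.80802486] [ 3.13486302 -0.00609383  2.9052711 ] [ 0.002  0.    -0.001 -0.003  0.002 -0.014]
19.85 [592.89496836 141.32199908 119.82177312] [ 3.13491677 -0.00607933  2.90603285] [ 0.001  0.002 -0.    -0.     0.    -0.01 ]
```

move_arm(series="1 0 0.015 0 0 0 0; 1 0 0 0 0 0 0")

```text
clock: 20.15
eef_pos: [592.9, 141.4, 119.8]
tcp_rot: [3.136, -0.006, 2.906]
contact_force: [-2.3, 3.5, 1.4]
opening: 0.268
```

```bash
python3 - <<'E'
from h import *
s=r.sense();print(s["wrist_torque"],s["contact_force"])
a=rect("w11");marks("w11")
snap("scene","s10");snap("side","d10")
A=cv2.imread("pics/w11_raw.png")[170:350,170:410]; C=cv2.imread("pics/s10_raw.png")[195:295,280:380];D=cv2.imread("pics/d10_raw.png")[115:215,190:290]
z=lambda i,w,h:cv2.resize(i,(w,h),interpolation=cv2.INTER_CUBIC)
cv2.imwrite("pics/v11.png",np.hstack([np.vstack([z(A,500,375),z(a,500,750)[250:475]]),np.vstack([z(C,300,300),z(D,300,300)])]))
E
```

```text
[ 0.59154036  0.10001075 -0.6950211 ] [-2.30418249  3.45984802  1.39969229]
20.15 [592.90283847 141.37142608 119.78415397] [ 3.13590906 -0.00631607  2.9057045 ] [-0.    -0.001  0.    -0.    -0.     0.002]
L 156.41 97.0
bar 155.87 105.0
R 151.85 72.0
20.2 [592.89093417 141.4102043  119.82303446] [ 3.13584479 -0.00631012  2.90580452] [-0.     0.001 -0.     0.002 -0.001 -0.002]
20.25 [592.90006566 141.40539211 119.82546269] [ 3.13584956 -0.00625541  2.90590233] [ 0.    -0.001 -0.001 -0.    -0.     0.   ]
```

View pics/v11.png

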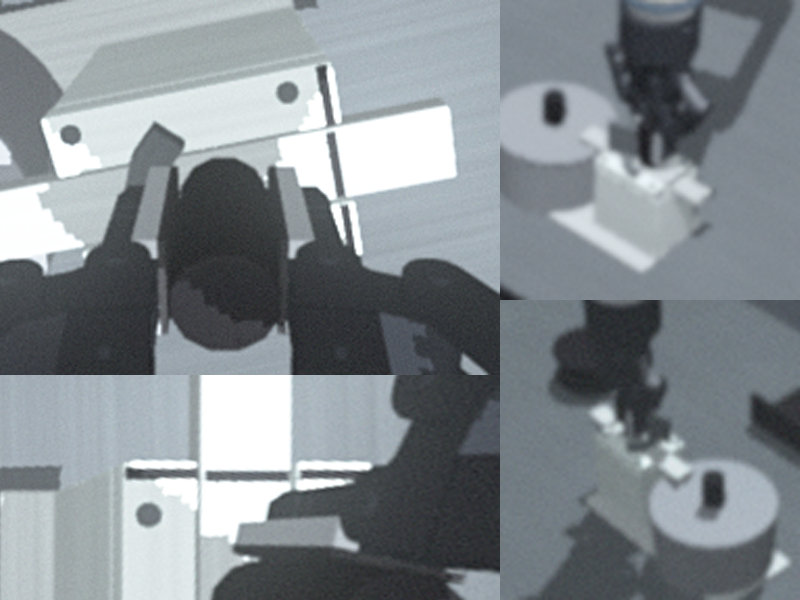

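```bash
python3 - <<'E'
from h import *
np.set_printoptions(precision=1,suppress=True)
ax=np.array([597,141.4])
def ang(f,px,z,s):
    p=onz(json.load(open(f"pics/{f}.json")),px,z,s)[:2]-ax; return p,np.hypot(*p),np.degrees(np.arctan2(p[1],p[0]))%360
for z in(90,94): print(z,"w4",[ang("w4",q,z,1/.7) for q in((344,58),(361,57))],"w11",[ang("w11",(170+u*.48,170+v*.48),z,1) for u,v in((155,125),(184,143))])
c=json.load(open("pics/s10.json"))
for v in(.1,.5,.6,.7,.8):
    a=-np.pi/2-.025+v-.47; d=np.array([np.cos(a),np.sin(a)])
    print(v,[((proj(c,[*(ax+d*R),z])-[280,195])*3+[501,1]) for R in(17,45) for z in(94,130)])
E
```

```text
90 w4 [(array([-26.3,   4.4]), np.float64(26.68856198136662), np.float64(170.42421523277898)), (array([-17.7,   4.8]), np.float64(18.309484609372642), np.float64(164.8589953503844))] w11 [(array([-23.7, -13.9]), np.float64(27.46474086131406), np.float64(210.45421307404854)), (array([-16.8,  -7.7]), np.float64(18.51085460042976), np.float64(204.58908353253838))]
94 w4 [(array([-25.9,   3.6]), np.float64(26.152352222485565), np.float64(172.16215397193034)), (array([-17.4,   3.9]), np.float64(17.841126393556625), np.float64(167.3623662202991))] w11 [(array([-25.1, -13.1]), np.float64(28.309981062192307), np.float64(207.60244833558588)), (array([-18.4,  -7.1]), np.float64(19.729934109188935), np.float64(200.9709441269037))]
0.1 [array([641.1, 151.1]), array([642.7, 122.2]), array([626.9, 135. ]), array([628.3, 106.3])]
0.5 [array([635.9, 153.8]), array([637.4, 124.9]), array([613.1, 142. ]), array([614.4, 113.2])]
0.6 [array([634.9, 154.7]), array([636.4, 125.7]), array([610.5, 144.3]), array([611.7, 115.4])]
0.7 [array([634. , 155.6]), array([635.6, 126.7]), array([608.3, 146.7]), array([609.4, 117.9])]
0.8 [array([633.3, 156.6]), array([634.9, 127.7]), array([606.4, 149.3]), array([607.5, 120.4])]
```

move_arm(series="1 0 0.03 0 0 0 -1.5; 1 0 0 0 0 0 0; 1 0 0 0 0 0 0")

```text
clock: 20.68
eef_pos: [592.4, 141.2, 119.8]
tcp_rot: [3.138, -0.008, 2.934]
contact_force: [-2.1, 2.4, 1.3]
opening: 0.265
```

```bash
python3 - <<'E'
from h import *
np.set_printoptions(precision=1,suppress=True)
s=r.sense();print(s["wrist_torque"],s["contact_force"])
rect("w12");marks("w12")
ax=np.array([597,141.4]); p=np.float32([[[170+155*.48,170+125*.48]],[[170+184*.48,170+143*.48]]])
g=lambda f:cv2.imread(f"pics/{f}_raw.png",0)
for f in("w8","w9","w10","w11","w12"):
    q,st,e=cv2.calcOpticalFlowPyrLK(g("w11"),g(f),p,None,winSize=(15,15))
    c=json.load(open(f"pics/{f}.json")); a=[]
    for u in q[:,0]:
        w=onz(c,u,91,1)[:2]-ax; a+=[np.degrees(np.arctan2(w[1],w[0]))%360,np.hypot(*w)]
    print(f,st.ravel(),e.ravel(),np.array(a))
E
```

```text
[ 0.3  0.4 -0.7] [-2.1  2.4  1.3]
20.675 [592.4 141.2 119.8] [ 3.1 -0.   2.9] [ 0. -0. -0.  0. -0. -0.]
L 156.45 94.0
bar 155.67 105.0
R 152.51 73.0
w8 [1 1] [6.1 5.9] [208.6  27.1 204.3  18.6]
w9 [1 1] [3. 3.] [209.3  27.5 203.8  18.7]
w10 [1 1] [1.7 1.2] [209.7  27.7 203.6  18.8]
w11 [1 1] [0. 0.] [209.7  27.7 203.6  18.8]
w12 [1 1] [2.1 2.5] [210.   27.8 203.6  18.9]
```

move_arm(series="1 0 0.01 0 0 0 4; 1 0 0 0 0 0 0; 1 0 0 0 0 0 0")

```text
clock: 21.1
eef_pos: [593.0, 141.8, 119.7]
tcp_rot: [3.139, -0.007, 2.866]
contact_force: [-1.7, 1.3, 0.9]
opening: 0.263
```

```bash
cat > chk.py <<'E'
from h import *
import sys
np.set_printoptions(precision=2,suppress=True)
f=sys.argv[1]; s=r.sense();print(s["wrist_torque"],s["contact_force"])
rect(f);marks(f)
ax=np.array([597,141.4]); p=np.float32([[[170+155*.48,170+125*.48]],[[170+184*.48,170+143*.48]]])
g=lambda f:cv2.imread(f"pics/{f}_raw.png",0)
q,st,e=cv2.calcOpticalFlowPyrLK(g("w11"),g(f),p,None,winSize=(15,15))
c=json.load(open(f"pics/{f}.json"))
for u in q[:,0]:
    w=onz(c,u,91,1)[:2]-ax; print(np.degrees(np.arctan2(w[1],w[0]))%360)
E
python3 chk.py w13
```

```text
[ 0.24  0.42 -0.37] [-1.71  1.32  0.93]
21.1 [592.97 141.77 119.73] [ 3.14 -0.01  2.87] [ 0.  0. -0. -0.  0. -0.]
L 156.37 90.0
bar 156.12 105.0
R 151.34 70.0
209.3544962579955
203.86782845702888
```

```bash
python3 -c "
from h import *
print(r.sign_off()); s=r.sense(); print(s['clock'],s['eef_pos'],s['opening'])"
```

```text
the job is handed in; nothing more can be done
None
the job is handed in; nothing more can be done
```

I set the cover nearest the base onto the tub and let go. I then gripped the latch bar's knob, slid the bar to its mark, and turned the hand about 1.6 rad to close the cam lever. I handed the job in at about 21 s, still gripping the knob.

Last checks before handing in:
- **Cover:** it looked seated and level in the pictures, and the grip height on the tub matched the seated height. It caught lightly on the rim once going in (about 4 N), and a 2 mm shift cleared it.
- **Bar:** its line read about 0.25 mm past the left mark. The right mark was hidden by the hand by then, so only the left one was checked at the end; earlier the two had agreed within 0.1 mm.
- **Lever:** its ring had turned about 40°, and further hand turning did not move it. The turning moment on the hand rose to 0.7 N m against 0.05 N m of friction, so I take it to be at its closed stop. The hand hid the blade in the wrist picture, so this is not a direct reading. Pressing on had pushed the bar 0.8 mm past its mark, so I eased the hand back about 4°, leaving 0.37 N m holding it closed.
- **Grip:** the hand's centre ended about 4 mm off the knob's axis, but the fingers were still closed on the knob.
- **Jar, spool and scraper:** the arm worked well clear of all three; I did not re-measure them at the end.

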